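# Fish the centre punch out of the scrap crate and punch two hole marks

## Robot

A 7-joint arm with a two-finger parallel gripper is mounted at the origin on the work surface. World frame = base frame: x ahead of the robot, y to its left, z up, the work surface at z = 0. Lengths are in mm, angles in rad, forces in N, time in s.
With the tool pointing down it reaches from about 400 to 875 mm from the base axis. Payload 19.3 kg.
Tool frame: the origin (TCP) lies at the very end of the fingers, on their centre line; the grasp point (between the pads) lies 19 mm behind it (grip_point_offset is the z of the grasp point in the tool frame, in mm); z points along the fingers, x is the direction in which the jaws open and shut, and the axes are right-handed (so a half turn about z gives the same grasp; the last joint's range is limited). The gripper opens to 85 mm and grips with 20 to 120 N. Pads are 22 mm wide; open, the fingers measure 114 mm over their backs; the gripper's body (76 mm by 85 mm) begins 54 mm behind the grasp point. The pads swing forward as they close: fully open they stand 13 mm farther back than shut.
Start: joints at [-1.319, 0.521, -0.036, 1.599, 0.021, 1.021, -0.113], TCP at [197.69, 592.902, 231.291] pointing down, gripper open.
Joint ranges: [-2.91, 2.91], [-0.3, 2.13], [-1.5, 1.42], [0.17, 2.43], [-1.26, 4.41], [0.16, 1.93], [-2.52, 2.52]. Speed limits (rad/s): [1.89, 1.89, 2.39, 2.39, 3.01, 3.01, 3.01].

## Interface

Orientations are given as a 3x3 rotation matrix whose columns are the frame's x, y, z axes.
In Python, from workcell import movep, movel, goto_joints, open_gripper, clamp, wait, inverse_kinematics, read_state, camera, PlanningError, finish_job, grip_point_offset gives the robot as it stands. Calls block until the motion is done:
- movep(position, orientation): joint-space move of the TCP to a pose.
- movel(position, frame=None, max_speed=150, guard=None): straight line of the TCP; frame=None keeps the orientation; max_speed is the mean speed in mm/s. With guard (N) it stops when the force on the tool has changed by that much, and returns True; else False.
- goto_joints(angles): joint-space move.
- open_gripper() and clamp(): open the fingers fully, or close them until they stop; the grip force is fixed at half the most.
- wait(seconds).
- inverse_kinematics(position, orientation): joint angles nearest the present ones, or None.
- read_state(): the state.
- camera(name): name is "side" or "top"; returns a dict with "image" (384x512x3 uint8, blue, green, red), "range_z" (384x512 float32, mm along the optical axis (not along the pixel's ray), 0 where there is no reading), "fx", "fy", "cx", "cy" (pixels), "cam_to_world" (4x4, takes a point from camera to world coordinates). Camera axes: x right, y up, looking along -z (the intrinsics and any distortion apply to the point x, -y, -z); pixel columns grow to the right and rows downward; lengths in mm; the calibration is good to about 2 mm. A picture is of the moment at which its call begins.
A pose or a line that the arm cannot do raises PlanningError and nothing moves.
- finish_job(): hands the job in, once; it reports no verdict.
The state is a dict: "time": time; "qpos": joint angles; "qvel": joint speeds; "joint_efforts": joint torques, N m; "eef_pos": TCP position; "tool_rot": TCP orientation; "ft_force": force on the tool from outside, world axes, zero at the start; "torque": the same for the moment, N m; "finger_gap": finger opening in mm.
Only numpy, scipy, OpenCV 4.12 (cv2) and the standard library are available. Lean on these libraries where they do the work, as an engineer would, in place of code of your own. Each camera call takes 0.05 s, during which the arm holds its last target.

## Task

Fish the red automatic centre punch out of the scrap crate, leaving the rest of the scrap in the crate, lay it flat on the black rubber mat, let go, and take it again at a slant so that you can hold it upright, point down. Holding it upright, press its point down on the white datum mark on the blue plate until the spring nose is far enough in to fire (8 mm), then do the same on the yellow mark. Finally lay the punch flat on the mat again and let go; do not drop it, and leave the tin, the valve and the hammer where they are.

Things in the scene. Friction and masses are not known exactly. Their poses are not given: they have to be found in the camera images.
- punch: red automatic centre punch, 147 mm long, 150 g, lying flat on an octagonal grip that does not roll. Origin on its axis at the grip's middle; +x along the axis to the point. Grip 20 mm across flats, x -52 to +48 mm (last 12 mm a steel cap); collar 17 mm thick to x 56; nose 9 mm thick, point at x 95. Lying, its axis is 10 mm above what it lies on: 15 mm above the bench in the crate, 13 mm on the mat
- punch_tip (a point): the point of the punch, at the end of the spring-loaded nose, 95 mm from the punch's origin when the nose is fully out
- punch_nose (a joint): how far the nose is pushed into the punch: 0 fully out, 0.012 m fully in (hard stop); the spring starts to give at 2.1 N and takes 4.9 N at 8 mm and 6.3 N at 12 mm; the punch fires (marks the metal) at 8 mm; the nose springs out again by itself when the load is off
- crate: grey plastic scrap crate, 320 x 230 x 60 mm outside (x, y, z), walls and floor 5 mm, fixed to the bench; origin under its centre, z up. The punch lies near its middle, roughly along the crate's x, with scrap along the walls
- mat: black rubber bench mat, 260 x 190 x 3 mm (x, y, z), fixed; origin under its centre
- board: plywood drilling board 250 x 170 x 18 mm (x, y, z), fixed; origin under its centre. On it a blue steel plate 190 x 80 x 8 mm, centred at y = -25 mm, top 26 mm above the bench, held along its +y edge by two closed toggle clamps with red handles (x = -40 and +40 mm, y = 0 to +95 mm, up to 53 mm above the bench)
- mark_white (a point): centre of the white paint dot, 14 mm in diameter with a black cross, on top of the blue plate, 26 mm above the bench, at x = -55, y = -30 mm of the board; its axes are the board's, z up
- mark_yellow (a point): centre of the yellow paint dot, 14 mm in diameter with a black cross, on top of the blue plate, at x = +55, y = -30 mm of the board; its axes are the board's, z up
- tube_long: scrap in the crate: copper tube 160 mm long, 25 mm in diameter, lying; origin at its middle on its axis, x along it
- chisel: scrap in the crate: green octagonal cold chisel 161 mm long, 16 mm across flats, lying; origin on its axis, 80 mm from either end, x to the steel edge
- tube_short: scrap in the crate: copper tube 85 mm long, 28 mm in diameter, lying; origin at its middle on its axis, x along it
- elbow: scrap in the crate: copper elbow, two legs 48 mm long and 23 mm in diameter along its +x and +y; origin at the corner on the axes
- tee: scrap in the crate: brass tee, 68 mm along x, branch 37 mm along -y, 28 mm in diameter; origin where the axes meet
- nipple: scrap in the crate: dark steel pipe nipple 62 mm long, 26 mm in diameter, lying; origin at its middle on its axis, y along it
- coupling: scrap in the crate: brass pipe coupling 58 mm long, 34 mm in diameter, lying; origin at its middle on its axis, y along it
- tin: blue tin of layout dye, 54 mm in diameter, 85 mm high, standing on the bench beyond the mat, not to be disturbed; origin under its centre
- valve: brass ball valve with a yellow lever, 64 mm long along x, lever out to x = +75 mm, 48 mm high, standing on the bench beyond the mat, not to be disturbed; origin under its centre
- hammer: hammer lying on the bench beyond the mat, 260 mm long, origin under its middle, handle to its -x, not to be disturbed
Not all that is in view belongs to the job. What is shaped like the tee but pink or purple is not meant. Of the things that look like the nipple, the smallest one is meant.

How it is judged (in metres and radians):
On the way, in this order (a step that is already met when the one before it is completed fails the run):
1. the punch lies flat and still on the mat, let go (x of punch in the frame of mat between -0.125 and 0.125 m and y of punch in the frame of mat between -0.092 and 0.092 m and z of punch in the frame of mat between 0.009 and 0.018 m and angle between punch's own x axis and vertical between 1.46 and 1.68 rad and contact force between the fingers and punch below 0.05 N and linear speed of punch below 0.02 m/s and angular speed of punch below 0.3 rad/s), for 0.1 s.
2. the punch, upright within 30 degrees, is pressed on the white mark (point within 7 mm of its centre, nose in by more than 7.5 mm) (value of joint punch_nose above 0.0075 m and horizontal distance between punch_tip and mark_white below 0.007 m and z of punch_tip in the frame of mark_white between -0.004 and 0.004 m and angle between punch's own x axis and vertical above 2.62 rad), for 0.05 s.
3. the punch, upright within 30 degrees, is pressed on the yellow mark (point within 7 mm of its centre, nose in by more than 7.5 mm) (value of joint punch_nose above 0.0075 m and horizontal distance between punch_tip and mark_yellow below 0.007 m and z of punch_tip in the frame of mark_yellow between -0.004 and 0.004 m and angle between punch's own x axis and vertical above 2.62 rad), for 0.05 s.
At the end, for the whole second after the job is handed in: The punch lies flat (within 6 degrees) and still on the mat, the middle of its grip over the mat, let go; every scrap piece is still inside the crate (all of step 1 and x of tube_long in the frame of crate between -0.16 and 0.16 m and y of tube_long in the frame of crate between -0.115 and 0.115 m and height (world z) of each of tube_long, chisel, tube_short, elbow, tee, nipple, coupling below 0.06 m and x of chisel in the frame of crate between -0.16 and 0.16 m and y of chisel in the frame of crate between -0.115 and 0.115 m and x of tube_short in the frame of crate between -0.16 and 0.16 m and y of tube_short in the frame of crate between -0.115 and 0.115 m and x of elbow in the frame of crate between -0.16 and 0.16 m and y of elbow in the frame of crate between -0.115 and 0.115 m and x of tee in the frame of crate between -0.16 and 0.16 m and y of tee in the frame of crate between -0.115 and 0.115 m and x of nipple in the frame of crate between -0.16 and 0.16 m and y of nipple in the frame of crate between -0.115 and 0.115 m and x of coupling in the frame of crate between -0.16 and 0.16 m and y of coupling in the frame of crate between -0.115 and 0.115 m); the robot touches nothing.
It fails at once if the tin is moved by more than 30 mm (distance of tin from where it was at the start of the episode above 0.03 m).
It fails at once if the valve is moved by more than 30 mm (distance of valve from where it was at the start of the episode above 0.03 m).
It fails at once if the hammer is moved by more than 30 mm (distance of hammer from where it was at the start of the episode above 0.03 m).
It fails at once if the punch is dropped (falls free at more than 0.8 m/s, about 3 cm of fall) (contact force between the fingers and punch below 0.05 N and linear speed of punch above 0.8 m/s).
It also fails if it takes over 70 s, if anything falls off the work surface, if the arm or the gripper's body presses on something with over 40 N, if the wrist force passes 120 N, or if a joint passes its speed limit or range.

## Working session

There is one attempt and no reset: what is moved stays moved. The work goes in short steps, each a Python script; the robot and the scene stay as the last script left them, time stands still between calls to the robot, and variables do not carry over. Pictures are saved under pics/ and viewed, and the job is handed in when it is done.

```bash
ls; mkdir -p pics; cat > h.py <<'E'
import numpy as np, cv2
from workcell import *
def snap(n,tag):
    c=camera(n); cv2.imwrite(f'pics/{tag}.png',c['image']); np.savez(f'pics/{tag}.npz',**c); return c
def pts(c):
    z=c['range_z']; h,w=z.shape; u,v=np.meshgrid(np.arange(w),np.arange(h))
    x=(u-c['cx'])/c['fx']*z; y=(v-c['cy'])/c['fy']*z
    P=np.stack([x,-y,-z,np.ones_like(z)],-1)@np.array(c['cam_to_world']).T
    return P[...,:3]
E
python3 - <<'E'
from h import *
for n in('top','side'):
    c=snap(n,n+'0'); print({k:(v if np.size(v)<20 else np.shape(v)) for k,v in c.items()})
print(read_state(), grip_point_offset)
E
```

```text
pics
{'image': (384, 512, 3), 'range_z': (384, 512), 'fx': 407.2657912386684, 'fy': 407.2657912386684, 'cx': 250.92255956380967, 'cy': 193.17017361746076, 'cam_to_world': array([[ 8.22472471e-03,  9.82397764e-01, -1.86619899e-01,
         3.52986752e+02],
       [-9.99698905e-01,  3.76345048e-03, -2.42473764e-02,
         7.90513047e+01],
       [-2.31182336e-02,  1.86763137e-01,  9.82132923e-01,
         1.40799844e+03],
       [ 0.00000000e+00,  0.00000000e+00,  0.00000000e+00,
         1.00000000e+00]])}
{'image': (384, 512, 3), 'range_z': (384, 512), 'fx': 420.70729502414576, 'fy': 420.70729502414576, 'cx': 248.88732693781125, 'cy': 186.15374573719163, 'cam_to_world': array([[ 8.81585225e-01,  3.51458353e-01, -3.15094459e-01,
         9.06296373e+01],
       [-4.71728478e-01,  6.32342058e-01, -6.14504486e-01,
        -8.83373550e+02],
       [-1.67252560e-02,  6.90377105e-01,  7.23256330e-01,
         1.21858035e+03],
       [ 0.00000000e+00,  0.00000000e+00,  0.00000000e+00,
         1.00000000e+00]])}
{'time': 0.1, 'qpos': array([-1.31919726,  0.52191268, -0.0363191 ,  1.59993175,  0.02120074,
        1.02114007, -0.1128239 ]), 'qvel': array([ 0.00077939, -0.00330624,  0.00041839, -0.00252552,  0.00053386,
        0.00166013, -0.00025781]), 'joint_efforts': array([ 2.30166559e-03, -9.28485489e+01,  1.98372513e+00, -3.70537090e+01,
        1.82172860e-02,  5.29053112e-03, -9.55413088e-05]), 'eef_pos': array([197.61279169, 592.61756583, 230.81629005]), 'tool_rot': array([[ 3.16313572e-01,  9.48654660e-01, -2.45034482e-04],
       [ 9.48654161e-01, -3.16313657e-01, -9.76577833e-04],
       [-1.00394287e-03,  7.64518421e-05, -9.99999493e-01]]), 'ft_force': array([ 0.52640715, -0.15960535,  0.06796807]), 'torque': array([-0.06104368, -0.00424781, -0.02129065]), 'finger_gap': 85.6422058090279} -18.700000000000003
```

View pics/top0.png

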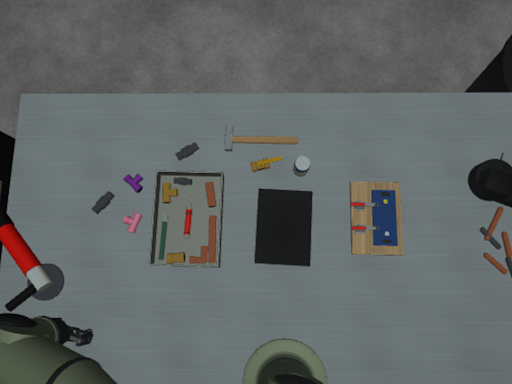

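View pics/side0.png

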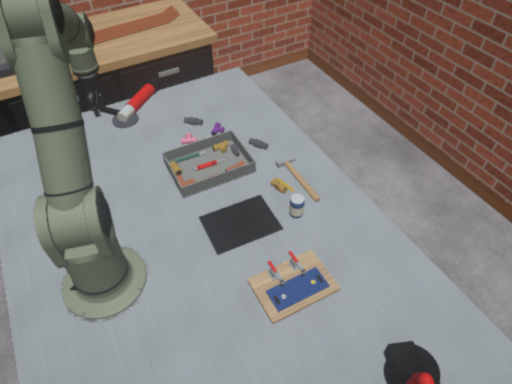

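```bash
python3 - <<'E'
import cv2,numpy as np
im=cv2.imread('pics/top0.png')
a=cv2.resize(im[165:275,140:230],None,fx=5,fy=5,interpolation=cv2.INTER_CUBIC); cv2.imwrite('pics/cropA.png',a)
a=cv2.resize(im[170:265,340:415],None,fx=6,fy=6,interpolation=cv2.INTER_CUBIC); cv2.imwrite('pics/cropB.png',a)
import sys; sys.argv=['']
E
```

```text
(no output)
```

View pics/cropA.png

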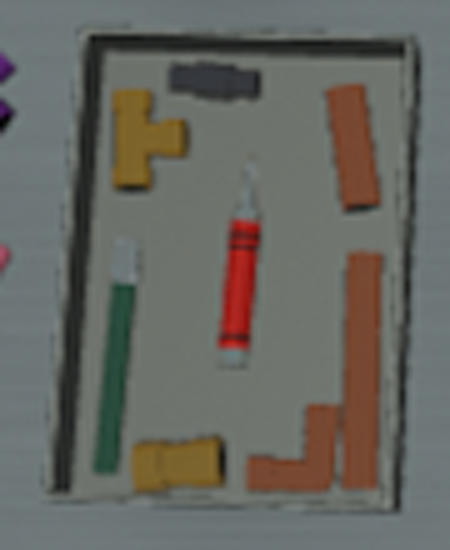

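View pics/cropB.png

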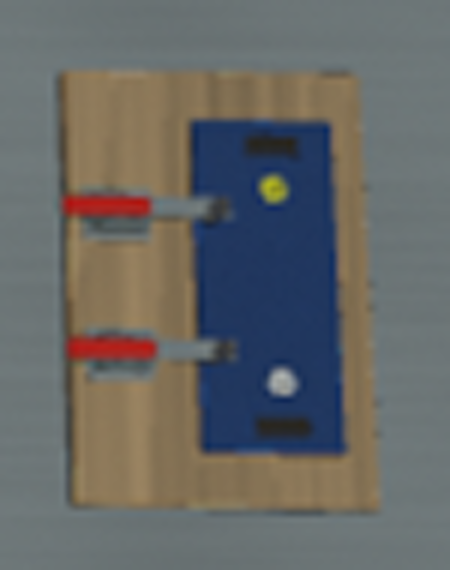

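The top picture shows the crate (upright rectangle, pixels 150–223, 171–266). The punch is in its middle: red grip about (187,222), point about (190,197). The black mat is at (284,227) and the board at (376,218), with the yellow mark near (385,201) and the white near (387,233). The only other red thing of that kind is the large handle at (18,250), outside the crate and far too big, so the small red one in the crate is the punch. Enlarged, it shows the nose, collar and cap.

```bash
cat >> h.py <<'E'
def ray(c,u,v,z):
    T=np.array(c['cam_to_world']); d=T[:3,:3]@np.array([(u-c['cx'])/c['fx'],-(v-c['cy'])/c['fy'],-1.])
    o=T[:3,3]; return o+d*(z-o[2])/d[2]
def load(t): return dict(np.load(f'pics/{t}.npz'))
def blob(im,f,box):
    x0,y0,x1,y1=box; hsv=cv2.cvtColor(im,cv2.COLOR_BGR2HSV); m=f(hsv.astype(int)).astype(bool)
    k=np.zeros_like(m); k[y0:y1,x0:x1]=m[y0:y1,x0:x1]; v,u=np.nonzero(k); return u,v
red=lambda h:((h[...,0]<8)|(h[...,0]>172))&(h[...,1]>150)&(h[...,2]>90)
yel=lambda h:(abs(h[...,0]-29)<6)&(h[...,1]>110)&(h[...,2]>90)
whi=lambda h:(h[...,1]<70)&(h[...,2]>140)
blu=lambda h:(abs(h[...,0]-112)<12)&(h[...,1]>120)
blk=lambda h:(h[...,2]<40)
E
python3 - <<'E'
from h import *
def rect(c,u,v,z):
    P=np.array([ray(c,a,b,z)[:2] for a,b in zip(u,v)],np.float32); r=cv2.minAreaRect(P); return P.mean(0),r
c=load('top0'); im=c['image']
for n,f,b,z in [('red',red,(165,180,210,250),25),('yel',yel,(378,190,395,210),26),('whi',whi,(378,222,396,242),26),('blu',blu,(365,180,402,250),26),('mat',blk,(250,185,316,270),3)]:
    u,v=blob(im,f,b); print(n,len(u),u.mean(),v.mean(),*rect(c,u,v,z))
# red axis
u,v=blob(im,red,(165,180,210,250)); P=np.array([ray(c,a,b,20)[:2] for a,b in zip(u,v)]); m=P.mean(0); w,V=np.linalg.eigh(np.cov((P-m).T)); print(V[:,1],((P-m)@V[:,1]).min(),((P-m)@V[:,1]).max())
Q=pts(c)
print('red xyz',np.median(Q[v,u],0),Q[v,u].max(0)[2])
for p in [(190,197),(189,205),(186.5,237.5)]: print(p,ray(c,*p,15))
Qs=Q[165:272,145:228]
# crate wall tops
m=(Qs[...,2]>50)&(Qs[...,2]<70); print('crate',cv2.minAreaRect(Qs[m][:,:2].astype(np.float32)),m.sum())
# heights in crate, board
m=(Q[...,2]>12)&(Q[...,2]<60);
for n,b in [('board',(345,175,410,262))]:
    s=Q[b[1]:b[3],b[0]:b[2]]; k=(s[...,2]>12)&(s[...,2]<24);print(cv2.minAreaRect(s[k][:,:2].astype(np.float32)));k=(s[...,2]>30);print(s[k].max(0),s[k].min(0))
c=load('side0'); im=c['image']
for n,f,b,z in [('red',red,(190,155,225,175),22),('yel',yel,(305,275,325,290),26),('whi',whi,(275,290,292,305),26),('blu',blu,(260,265,335,312),26),('mat',blk,(195,190,285,255),3)]:
    u,v=blob(im,f,b); print(n,len(u),*( (u.mean(),v.mean(),*rect(c,u,v,z)) if len(u) else []))
E
```

```text
red 123 187.60162601626016 221.54471544715446 [516.10846 329.2949 ] ((516.5177612304688, 329.3264465332031), (18.0999813079834, 85.69873046875), 86.8725357055664)
yel 10 385.2 201.0 [ 590.12    -345.88052] ((590.124267578125, -346.79937744140625), (6.929675102233887, 10.368133544921875), 0.2427619993686676)
whi 12 386.4166666666667 233.25 [ 480.0247 -344.1201] ((479.28570556640625, -344.3600769042969), (10.006584167480469, 10.104780197143555), 86.97715759277344)
blu 1095 384.2283105022831 217.29497716894977 [ 534.428   -339.63797] ((536.1591186523438, -339.1409912109375), (184.50433349609375, 77.78980255126953), 0.22740276157855988)
mat 3982 283.5110497237569 226.9427423405324 [5.0245200e+02 2.7919838e-01] ((504.6744689941406, 0.29876708984375), (185.65553283691406, 255.5686798095703), 87.12388610839844)
[-0.99844672  0.05571491] -43.409621069130374 42.589697779369686
red xyz [515.08187641 329.33556436  24.71434204] 32.12396999478801
(190, 197) [603.26296599 325.92439874  15.        ]
(189, 205) [574.9985652  328.38840438  15.        ]
(186.5, 237.5) [462.31100317 332.84303639  15.  
[... 238 characters left out ...]
9.05130466 1407.99843886] [ 352.98675243 -376.1299209    30.00707816]
red 47 206.10638297872342 164.5531914893617 [515.35645 328.6128 ] ((518.1051025390625, 328.047119140625), (16.509937286376953, 76.52706909179688), 85.2342529296875)
yel 6 313.0 281.5 [ 590.4829  -343.62027] ((590.4855346679688, -343.6217956542969), (3.651749610900879, 6.755159854888916), 61.27437210083008)
whi 21 283.0 296.0 [ 479.18423 -341.48477] ((479.2015075683594, -341.4775085449219), (14.152731895446777, 12.525379180908203), 58.83470916748047)
blu 967 296.80558428128234 288.82730093071353 [ 531.1887  -340.74432] ((533.15283203125, -339.41290283203125), (72.91548156738281, 181.06741333007812), 89.23323059082031)
mat 0
```

```bash
cat >> h.py <<'E'
def R(x,z):
    x=np.array(x,float);z=np.array(z,float);x/=np.linalg.norm(x);z/=np.linalg.norm(z);return np.column_stack([x,np.cross(z,x),z])
def az(a): return np.array([np.cos(a),np.sin(a),0])
dn=np.array([0,0,-1.]); rad=np.radians
W=np.array([479.4,-342.4,26]); Y=np.array([589.7,-344.2,26])
def slant(yaw,th,s=1):  # punch lying along yaw, tool tilted th toward point
    p=az(yaw); return R(s*np.cross(dn,p),np.cos(th)*dn+np.sin(th)*p)
def upright(hz,th,s=1): # same grasp, punch point down
    h=az(hz); # p=dn,q=h ; lying: q=dn,p
    return R(s*np.cross(h,dn),np.cos(th)*h+np.sin(th)*dn)
E
python3 - <<'E'
from h import *
f=lambda q:None if q is None else np.round(q,2)
for s in(1,-1):
    x=s*np.array(az(rad(-3.2+90)))
    print('crate',s,f(inverse_kinematics([511.5,329.5,7],R(x,dn))),f(inverse_kinematics([511.5,329.5,150],R(x,dn))))
    for th in (35,45,50,55):
        print('mat',s,th,[f(inverse_kinematics([X,0,12],slant(0,rad(th),s))) for X in (480,520)])
        for hz in (-35,-10,0,20):
            print('  up',hz,[f(inverse_kinematics(M+[0,0,z],upright(rad(hz),rad(th),s))) for M in(W,Y) for z in (85,)])
E
```

```text
crate 1 [-0.63  0.8  -0.05  1.77  0.07  0.57  0.78] [-0.64  0.59 -0.04  1.72  0.03  0.84  0.82]
mat 1 35 [None, None]
  up -35 [None, array([ 0.37,  0.73, -0.05,  2.27,  2.81,  0.83, -1.48])]
  up -10 [array([ 0.33,  0.87,  0.6 ,  2.42,  3.89,  1.28, -1.93]), array([ 0.85,  0.75, -0.31,  2.2 ,  3.51,  0.68, -1.42])]
  up 0 [array([ 1.78,  1.18, -1.27,  2.26,  2.52,  0.36,  0.29]), array([ 1.46,  1.05, -1.07,  2.1 ,  2.88,  0.33, -0.26])]
  up 20 [array([ 1.58,  0.93, -0.84,  2.06, -1.1 ,  0.34, -2.26]), array([ 1.38,  0.97, -0.84,  1.9 , -1.08,  0.28, -2.4 ])]
mat 1 45 [None, None]
  up -35 [array([ 0.51,  0.59, -0.06,  2.41,  2.93,  0.65, -1.48]), array([ 0.51,  0.65, -0.2 ,  2.18,  2.58,  0.53, -1.17])]
  up -10 [array([ 1.53,  0.86, -1.06,  2.29,  2.57,  0.42, -0.21]), array([ 1.2 ,  0.82, -0.86,  2.1 ,  2.6 ,  0.36, -0.4 ])]
  up 0 [array([ 1.59,  0.88, -1.06,  2.22,  2.51,  0.21,  0.05]), array([ 1.38,  0.94, -1.05,  2.04,  2.14,  0.26,  0.33])]
  up 20 [array([ 1.37,  0.76, -0.64,  2.05, -1.06,  0.37, -2.45]), array([ 1.06,  0.77, -0.44,  1.88, -1.18,  0.43, -2.5 ])]
mat 1 50 [
[... 2469 characters left out ...]
[ 1.35,  0.91, -1.05,  1.99,  1.71,  0.3 , -2.43])]
  up 20 [array([ 1.04,  0.65, -0.24,  2.05, -1.25,  0.53,  0.77]), array([ 0.88,  0.72, -0.24,  1.86, -1.16,  0.49,  0.54])]
mat -1 55 [None, None]
  up -35 [array([ 0.77,  0.54, -0.37,  2.28,  2.4 ,  0.37,  2.26]), array([ 0.42,  0.61, -0.05,  2.06,  2.25,  0.2 ,  2.27])]
  up -10 [array([ 0.87,  0.55, -0.25,  2.23,  3.93,  0.23,  1.27]), array([ 0.57,  0.62, -0.03,  2.03,  4.3 ,  0.21,  0.73])]
  up 0 [array([ 1.51,  0.81, -1.06,  2.14,  1.5 ,  0.26, -2.21]), array([ 1.22,  0.81, -0.89,  1.95,  1.28,  0.24, -2.1 ])]
  up 20 [array([ 0.84,  0.62, -0.04,  2.04, -1.22,  0.57,  0.68]), array([ 0.7 ,  0.7 , -0.04,  1.84, -1.12,  0.55,  0.43])]
```

```bash
python3 - <<'E'
from h import *
f=lambda q:None if q is None else np.round(q,2)
th=rad(45)
for s in(1,-1):
    print('s',s)
    for yaw in range(-180,180,30):
        a=f(inverse_kinematics([510,0,12],slant(rad(yaw),th,s))); b=f(inverse_kinematics([510,0,8],slant(rad(yaw),0,s)))
        if a is not None: print('mat',yaw,a,'flat',b)
    for hz in range(-180,180,30):
        a=[f(inverse_kinematics(M+[0,0,85],upright(rad(hz),th,s))) for M in(W,Y)]
        if a[0] is not None and a[1] is not None: print('up',hz,*a)
E
```

```text
s 1
mat -180 [-0.06  1.09 -0.03  1.35 -0.04  1.48  1.5 ] flat [-0.07  0.7  -0.06  2.04  0.1   0.4   1.36]
mat -150 [-0.2   1.06 -0.07  1.43  0.25  1.43  1.7 ] flat [-0.01  0.71 -0.15  2.03  0.24  0.42  1.76]
mat -120 [-0.33  1.   -0.11  1.62  0.54  1.28  1.83] flat [ 0.04  0.71 -0.22  2.03  0.34  0.44  2.19]
mat -90 [-0.44  0.92 -0.12  1.89  0.89  1.06  1.85] flat [ 0.72  1.14 -1.28  2.    1.27  1.15  1.99]
mat -60 [-0.54  0.86 -0.08  2.19  1.43  0.85  1.68] flat [-0.66  0.92  0.79  2.06 -1.12  0.68 -1.71]
mat 60 [ 1.15  1.22 -1.11  2.15  1.09  0.25 -1.06] flat [-0.34  0.74  0.31  2.05 -0.51  0.43 -0.16]
mat 90 [ 0.46  0.92 -0.19  1.89 -0.84  0.83  1.05] flat [-0.28  0.72  0.22  2.05 -0.37  0.41  0.23]
mat 120 [ 0.27  0.99 -0.08  1.62 -0.54  1.17  1.11] flat [-0.21  0.71  0.13  2.04 -0.23  0.4   0.62]
mat 150 [ 0.08  1.06  0.    1.43 -0.31  1.4   1.3 ] flat [-0.14  0.71  0.03  2.04 -0.06  0.4   0.99]
up -180 [ 0.    1.2   0.84  1.23 -0.31  1.63 -0.79] [ 0.1   1.35  0.85  0.76 -0.39  1.91 -0.9 ]
up -150 [-0.18  1.09  0.79  1.48 -0.06  1.26 -0.57] [-0.11  1.23  0.8   1.09 -0.12  1.5  -
[... 2065 characters left out ...]
.73  2.12] [0.04 0.78 0.08 1.8  1.1  0.84 2.35]
up -60 [ 0.26  0.61 -0.05  2.33  2.12  0.68  1.84] [0.1  0.69 0.1  2.08 1.87 0.54 2.06]
up -30 [ 0.9   0.62 -0.47  2.39  2.8   0.65  2.02] [ 0.77  0.68 -0.48  2.17  2.54  0.56  2.22]
up 0 [ 1.47  0.78 -0.87  2.22  3.32  0.19  2.32] [ 1.49  1.1  -1.27  2.03  1.91  0.46 -2.47]
up 30 [ 0.94  0.71 -0.04  1.97 -1.24  0.81  0.92] [ 0.8   0.78 -0.04  1.79 -1.24  0.78  0.74]
up 60 [ 0.42  1.03  0.8   1.67 -1.26  1.6   1.22] [ 0.48  1.    0.52  1.45 -1.18  1.44  0.94]
up 90 [ 0.46  1.08  0.66  1.37 -0.93  1.7   1.35] [ 0.49  1.14  0.49  1.07 -0.92  1.72  1.07]
up 120 [ 0.43  1.12  0.53  1.15 -0.6   1.79  1.53] [ 0.51  1.24  0.25  0.73 -0.52  1.93  1.22]
```

```bash
python3 - <<'E'
from h import *
Rg=slant(rad(-3.2),0,1); p=np.array([511.5,329.5,0])
movep(p+[0,0,150],Rg); print(read_state()['qpos'].round(2))
movel(p+[0,0,60],max_speed=150)
print(movel(p+[0,0,7],max_speed=60,guard=10), read_state()['eef_pos'])
clamp(); s=read_state(); print(s['finger_gap'],s['eef_pos'],s['ft_force'])
movel(p+[0,0,30],max_speed=60); movel(p+[0,0,170],max_speed=150)
s=read_state(); print(s['finger_gap'],s['ft_force'],s['time']); snap('side','side1'); c=snap('top','top1')
for t,b in (('top1',(150,150,260,280)),('side1',(130,60,290,200))):
    im=cv2.imread(f'pics/{t}.png')[b[1]:b[3],b[0]:b[2]]; cv2.imwrite(f'pics/{t}c.png',cv2.resize(im,None,fx=4,fy=4,interpolation=cv2.INTER_CUBIC))
E
```

```text
[-1.09  0.69  0.64  1.74 -0.51  0.89 -1.85]
False [511.72594729 329.58801838   7.32702367]
18.346001533658015 [511.5267378  329.5560479    7.29995699] [-1.2573606  -0.19357207  5.27127726]
18.280961236233548 [ 0.45191422 -0.87575994 -1.50054075] 5.7083
```

View pics/side1c.png

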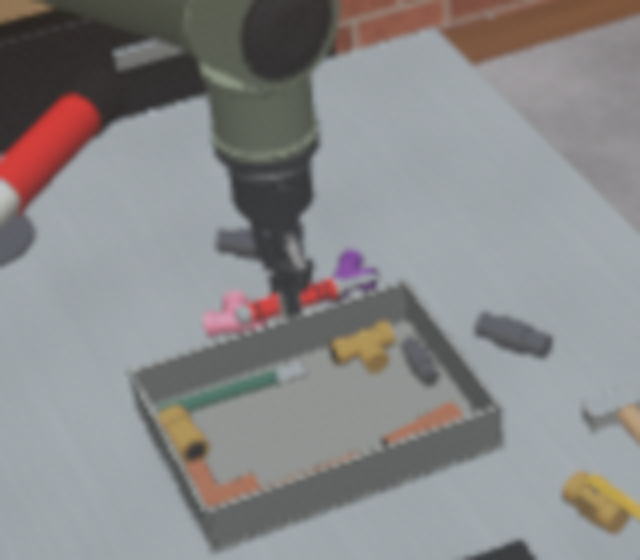

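The punch hangs in the jaws, level, above the crate at side-crop (300,297), and the scrap is untouched. Next I lay it on the mat pointing to +y.

```bash
python3 - <<'E'
from h import *
Rg=slant(rad(90),0,1); p=np.array([500,-20.,0])
movep(p+[0,0,140],Rg); print(read_state()['qpos'].round(2))
movel(p+[0,0,25],max_speed=150)
print(movel(p+[0,0,5.0],max_speed=20,guard=4)); s=read_state(); print(s['eef_pos'],s['ft_force'],s['finger_gap'])
open_gripper(); wait(.3)
movel(p+[0,0,120],max_speed=150)
movep([450,180,250],Rg)
print(read_state()['time']); snap('side','side2'); snap('top','top2')
for t,b in (('top2',(240,180,340,280)),('side2',(190,180,290,260))):
    im=cv2.imread(f'pics/{t}.png')[b[1]:b[3],b[0]:b[2]]; cv2.imwrite(f'pics/{t}c.png',cv2.resize(im,None,fx=5,fy=5,interpolation=cv2.INTER_CUBIC))
E
```

```text
[-0.25  0.47  0.22  2.02 -0.16  0.67  0.08]
True
[499.83125648 -20.0309576    5.23832078] [-1.81567005  0.72675355  7.72388136] 18.22540276527428
12.2583
```

View pics/top2c.png

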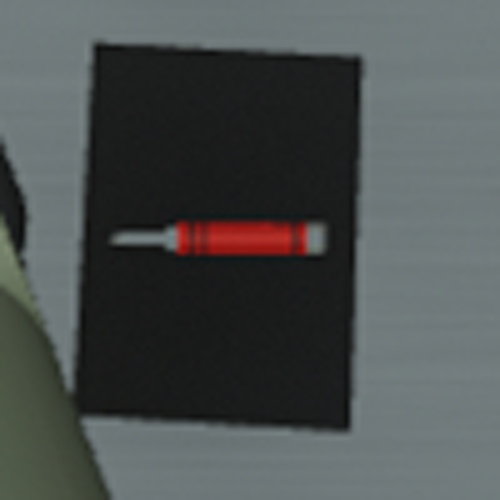

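View pics/side2c.png

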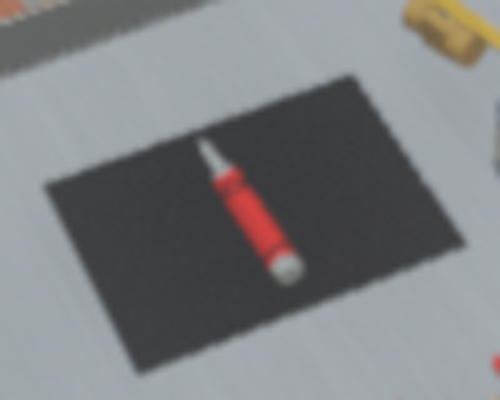

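The punch lies flat on the mat: red grip about (289,228), point about (262,228) in the full top picture. Next I measure its position, then take it at 45°.

```bash
python3 - <<'E'
from h import *
for t,b,zz in(('top2',(250,210,315,245),20),('side2',(220,200,260,240),19)):
    c=load(t); u,v=blob(c['image'],red,b); P=np.array([ray(c,a,d,zz)[:2] for a,d in zip(u,v)]); m=P.mean(0); w,V=np.linalg.eigh(np.cov((P-m).T)); q=(P-m)@V[:,1]
    print(t,len(u),m,(P.min(0)+P.max(0))/2,V[:,1],q.min(),q.max())
    m=c['image'].max(2)>75
c=load('top2'); 
for p in((261.5,228),(305.5,227.7)): print(ray(c,*p,14))
E
```

```text
top2 151 [498.33581136 -13.84922158] [499.75528    -12.37835487] [7.04278819e-06 1.00000000e+00] -41.12728856797712 44.06901883408555
side2 80 [498.36969819 -12.02814246] [498.51877697  -8.98585721] [0.01716754 0.99985263] -34.67766463115002 40.913468288752505
[496.50031362  76.20596357  14.        ]
[498.40703046 -74.18203874  14.        ]
```

```bash
python3 - <<'E'
from h import *
import json
Rs=slant(rad(90),rad(45),1); t=Rs[:,2]; g=np.array([499.7,-12.5,12.3])
movep(g-100*t+[0,0,40],Rs); print(read_state()['qpos'].round(2))
movel(g-60*t,max_speed=150)
print(movel(g,max_speed=60,guard=8)); s=read_state(); print(s['eef_pos'],s['ft_force'])
clamp(); s=read_state(); print(s['eef_pos'],s['ft_force'],s['finger_gap'])
Pp=np.array([s['eef_pos'][0],-18.5,13.]); d=s['tool_rot'].T@(Pp-s['eef_pos']); Rp=s['tool_rot'].T@np.column_stack([az(rad(90)),az(rad(180)),[0,0,1.]])
json.dump({'d':d.tolist(),'Rp':Rp.tolist(),'eef':s['eef_pos'].tolist(),'rot':s['tool_rot'].tolist()},open('grasp.json','w')); print(d,Rp.round(3))
movel(s['eef_pos']+[0,0,30],max_speed=50); movel(s['eef_pos']+[0,0,180],max_speed=150)
s=read_state(); print(s['finger_gap'],s['ft_force'],s['time']); snap('side','side3')
im=cv2.imread('pics/side3.png')[110:270,150:350]; cv2.imwrite('pics/side3c.png',cv2.resize(im,None,fx=3.5,fy=3.5,interpolation=cv2.INTER_CUBIC))
f=lambda q:None if q is None else np.round(q,2)
for hz in range(-180,-60,15):
  print(hz,[f(inverse_kinematics(M+[0,0,z],upright(rad(hz),rad(45),1))) for M in (W,Y) for z in(85,150)])
E
```

```text
[ 0.4   0.75  0.09  1.83 -0.82  1.17  1.05]
False
[499.83586554 -12.86898081  12.44885023] [-0.44141804  0.54540509 -0.39738446]
[499.74341891 -12.65359849  12.50022152] [-0.55496005 -2.63856377  5.34549059] 18.179571534532197
[ 7.03096637e-04  3.78036632e+00 -4.48765186e+00] [[-0.    -1.     0.   ]
 [-0.707 -0.    -0.707]
 [ 0.707 -0.    -0.707]]
17.96166172092223 [-0.58047344 -0.1917195  -1.81548853] 18.3333
-180 [array([ 0.03,  1.17,  0.76,  1.22, -0.25,  1.62, -0.84]), array([ 0.03,  1.09,  0.77,  1.21, -0.19,  1.7 , -0.84]), array([ 0.12,  1.33,  0.75,  0.75, -0.31,  1.9 , -0.94]), None]
-165 [array([-0.06,  1.12,  0.74,  1.34, -0.13,  1.45, -0.72]), array([-0.06,  1.03,  0.74,  1.32, -0.07,  1.53, -0.71]), array([ 0.01,  1.27,  0.74,  0.91, -0.18,  1.72, -0.76]), array([ 0.02,  1.2 ,  0.74,  0.89, -0.14,  1.79, -0.74])]
-150 [array([-0.15,  1.06,  0.72,  1.48, -0.  ,  1.26, -0.62]), array([-0.15,  0.97,  0.72,  1.46,  0.06,  1.35, -0.61]), array([-0.09,  1.2 ,  0.72,  1.09, -0.06,  1.5 , -0.62]), array([-0.08,  1.12,  0.71,  1.07, -0.01,  1.58, -0.6 ])]
-135 [array([-0.23,  1. 
[... 463 characters left out ...]
([-0.35,  0.88,  0.69,  1.95,  0.49,  0.59, -0.54]), array([-0.36,  0.75,  0.69,  1.94,  0.52,  0.71, -0.49]), array([-0.33,  1.  ,  0.71,  1.65,  0.29,  0.76, -0.35]), array([-0.32,  0.88,  0.68,  1.63,  0.36,  0.86, -0.33])]
-90 [array([-0.44,  0.88,  0.78,  2.11,  0.74,  0.31, -0.61]), array([-0.44,  0.72,  0.77,  2.09,  0.73,  0.45, -0.5 ]), array([-0.39,  0.96,  0.76,  1.82,  0.41,  0.47, -0.28]), array([-0.38,  0.82,  0.72,  1.81,  0.5 ,  0.59, -0.27])]
-75 [array([ 0.17,  0.63, -0.04,  2.22,  1.67,  0.73, -1.16]), array([-0.49,  0.71,  0.88,  2.23,  1.32,  0.19, -0.87]), array([-0.35,  0.88,  0.69,  1.98,  1.04,  0.26, -0.67]), array([-0.44,  0.8 ,  0.83,  1.96,  0.59,  0.28, -0.17])]
```

View pics/side3c.png

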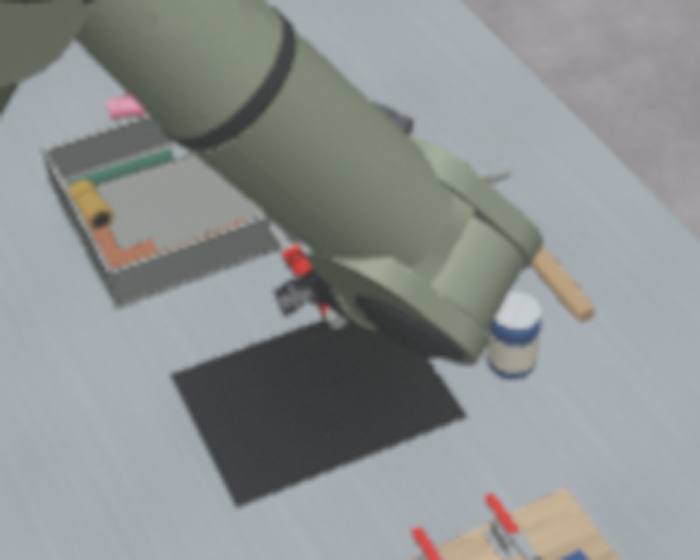

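The punch is firmly held at a slant (gap 18 mm), its grip seen at side-crop (300,265). Next I turn it upright over the white mark.

```bash
cat >> h.py <<'E'
import json
def tool_for(tip,hz):
    G=json.load(open('grasp.json')); d=np.array(G['d']);Rp=np.array(G['Rp'])
    h=az(rad(hz)); P=np.column_stack([dn,np.cross(-h,dn),-h]); Rt=P@Rp.T
    U,_,V=np.linalg.svd(Rt); Rt=U@V
    return np.array(tip)-95*dn-Rt@d, Rt
def tipnow():
    G=json.load(open('grasp.json')); s=read_state(); Rt=s['tool_rot']
    return s['eef_pos']+Rt@(np.array(G['d'])+95*np.array(G['Rp'])[:,0])
E
python3 - <<'E'
from h import *
p,Rt=tool_for(W+[0,0,80],-120); print(p); movep(p,Rt); print(read_state()['qpos'].round(2))
p,Rt=tool_for(W+[0,0,22],-120); movel(p,max_speed=120); wait(.2)
s=read_state(); print(tipnow(),s['ft_force'],s['finger_gap'],s['time'])
snap('side','side4'); snap('top','top4')
im=cv2.imread('pics/side4.png')[210:330,220:360]; cv2.imwrite('pics/side4c.png',cv2.resize(im,None,fx=5,fy=5,interpolation=cv2.INTER_CUBIC))
im=cv2.imread('pics/top4.png')[160:280,330:450]; cv2.imwrite('pics/top4c.png',cv2.resize(im,None,fx=5,fy=5,interpolation=cv2.INTER_CUBIC))
E
```

```text
[ 479.15011076 -342.83282086  195.15359849]
[-0.3   0.79  0.68  1.77  0.36  0.97 -0.49]
[ 479.73526819 -342.46663876   48.62613603] [ 0.07382301  0.08409509 -1.59530276] 17.958842070889393 20.5417
```

View pics/side4c.png

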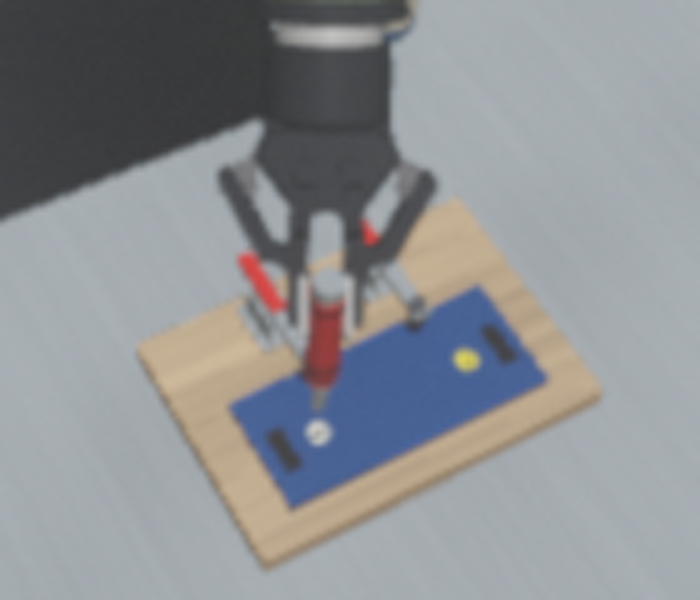

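View pics/top4c.png

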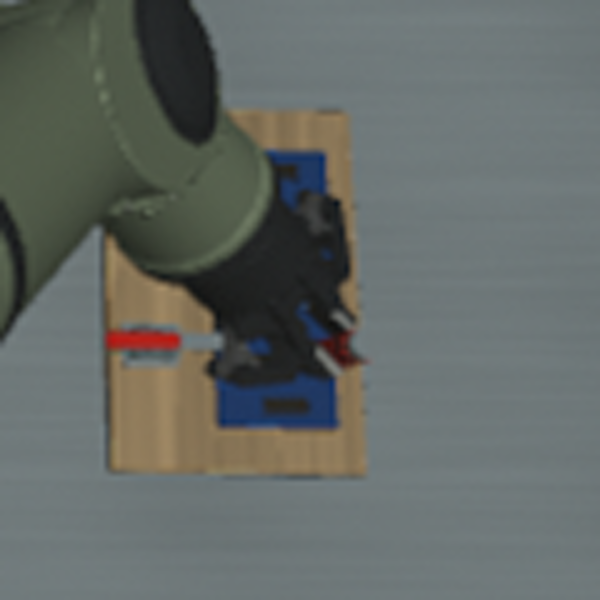

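```bash
cat >> h.py <<'E'
def proj(c,P):
    q=np.linalg.inv(np.array(c['cam_to_world']))@np.append(P,1); return np.array([c['cx']+c['fx']*q[0]/-q[2],c['cy']-c['fy']*q[1]/-q[2]])
E
python3 - <<'E'
from h import *
c=load('side4'); T=np.array([479.7,-342.5,48.6])
for z in(0,39,47,135,147): print('side',z,((proj(c,T+[0,0,z])-[220,210])*5).round(1))
print('mark',((proj(c,W)-[220,210])*5))
c=load('top4')
for z in(0,147): print('top',z,((proj(c,T+[0,0,z])-[330,160])*5).round(1))
E
```

```text
side 0 [318.1 412.6]
side 39 [320.9 379.9]
side 47 [321.5 373. ]
side 135 [328.2 292.8]
side 147 [329.2 281.3]
mark [316.05667539 430.99439019]
top 0 [290.  363.6]
top 147 [366.4 340.9]
```

The upright punch's tip sits at side-crop (318,410) against (318,413) predicted, and its cap at (330,285) against (329,281). It is vertical and over the white dot, so I press.

```bash
cat >> h.py <<'E'
def press(M,hz=-120,F=5.9):
    p,Rt=tool_for(M+[0,0,6],hz); movel(p,max_speed=60); wait(.2); f0=read_state()['ft_force'][2]
    for dz in np.arange(2,-17,-1.0):
        p,_=tool_for(M+[0,0,dz],hz); g=movel(p,max_speed=25,guard=12); wait(.05)
        s=read_state(); f=s['ft_force'][2]-f0; print(round(dz,1),g,round(f,2),tipnow().round(1))
        if f>F or g: break
    wait(.4); s=read_state(); print('held',s['ft_force'],s['finger_gap'],s['time'])
E
python3 - <<'E'
from h import *
press(W)
snap('side','side5')
im=cv2.imread('pics/side5.png')[250:320,250:330]; cv2.imwrite('pics/side5c.png',cv2.resize(im,None,fx=7,fy=7,interpolation=cv2.INTER_CUBIC))
E
```

```text
2.0 False -1.26 [ 479.4 -342.4   28. ]
1.0 False -1.27 [ 479.3 -342.4   27. ]
0.0 False -0.74 [ 479.4 -342.4   26. ]
-1.0 False 1.8 [ 479.4 -342.5   25.1]
-2.0 False 2.5 [ 479.4 -342.5   24. ]
-3.0 False 1.75 [ 479.4 -342.4   23. ]
-4.0 False 2.49 [ 479.4 -342.4   22. ]
-5.0 False 2.83 [ 479.4 -342.4   21. ]
-6.0 False 3.33 [ 479.4 -342.4   20. ]
-7.0 False 3.15 [ 479.4 -342.4   19. ]
-8.0 False 4.36 [ 479.4 -342.4   18. ]
-9.0 False 4.31 [ 479.4 -342.5   17. ]
-10.0 False 4.25 [ 479.4 -342.4   16. ]
-11.0 False 5.05 [ 479.4 -342.4   15. ]
-12.0 False 5.16 [ 479.4 -342.4   14. ]
-13.0 False 5.5 [ 479.4 -342.5   13.1]
-14.0 False 10.83 [ 479.3 -342.8   12.5]
held [0.26952382 1.00067836 9.73583183] 18.189938017538765 26.8167
```

View pics/side5c.png

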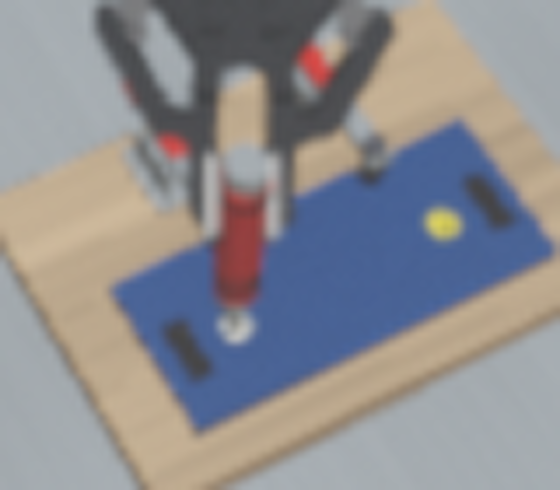

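The nose reached its hard stop (force jumped to 10.8 N after about 12.5 mm of travel). The collar sits just above the white dot at side-crop (236,322). Next the yellow mark.

```bash
python3 - <<'E'
from h import *
p,Rt=tool_for(W+[0,0,25],-120); movel(p,max_speed=80)
p,Rt=tool_for(Y+[0,0,20],-120); movel(p,max_speed=100); print(read_state()['qpos'].round(2)); wait(.1)
c=snap('side','side6'); T=tipnow(); print(T)
b=(250,240); 
for q in(T,T+[0,0,147],T+[0,0,47],Y): print(((proj(c,q)-b)*7).round(0))
im=c['image'][240:320,250:360]; cv2.imwrite('pics/side6c.png',cv2.resize(im,None,fx=7,fy=7,interpolation=cv2.INTER_CUBIC))
E
```

```text
[-0.21  0.99  0.6   1.46  0.28  1.07 -0.48]
[ 589.44292751 -344.17358195   46.10233627]
[444. 269.]
[477.  82.]
[454. 213.]
[440. 292.]
```

View pics/side6c.png

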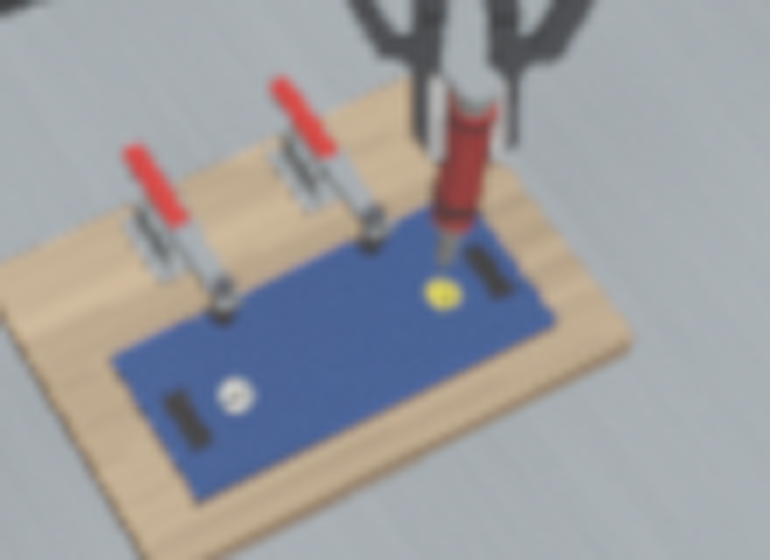

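The tip is at crop (445,265) against (444,269) predicted, directly over the yellow dot at (443,294). I press.

```bash
python3 - <<'E'
from h import *
press(Y)
snap('side','side7'); im=cv2.imread('pics/side7.png')[240:320,250:360]; cv2.imwrite('pics/side7c.png',cv2.resize(im,None,fx=7,fy=7,interpolation=cv2.INTER_CUBIC))
p,Rt=tool_for(Y+[0,0,60],-120); movel(p,max_speed=100)
p,Rt=tool_for(Y+[0,0,80],-120); movel(p,max_speed=100); print(read_state()['finger_gap'])
G=json.load(open('grasp.json')); e=np.array(G['eef']); Rs=slant(rad(90),rad(45),1)
print(inverse_kinematics(e+[0,0,150],Rs),read_state()['time'])
E
```

```text
2.0 False 0.9 [ 589.7 -344.2   27.9]
1.0 False 0.12 [ 589.7 -344.2   27. ]
0.0 False 0.34 [ 589.7 -344.2   26. ]
-1.0 False 2.33 [ 589.7 -344.3   25.1]
-2.0 False 3.32 [ 589.7 -344.2   24. ]
-3.0 False 2.73 [ 589.7 -344.2   23. ]
-4.0 False 3.49 [ 589.7 -344.2   22. ]
-5.0 False 3.37 [ 589.7 -344.2   21. ]
-6.0 False 5.2 [ 589.7 -344.2   20. ]
-7.0 False 4.03 [ 589.7 -344.2   19. ]
-8.0 False 4.68 [ 589.7 -344.2   18. ]
-9.0 False 5.04 [ 589.7 -344.2   17. ]
-10.0 False 5.06 [ 589.7 -344.2   16. ]
-11.0 False 7.63 [ 589.7 -344.3   15. ]
held [0.09923096 0.01416299 3.99848119] 18.19313552429642 34.15
18.07569360217765
[ 0.30442077  0.64753914  0.0617771   1.90657578 -0.86934452  1.12487096
  0.97011223] 35.4083
```

View pics/side7c.png

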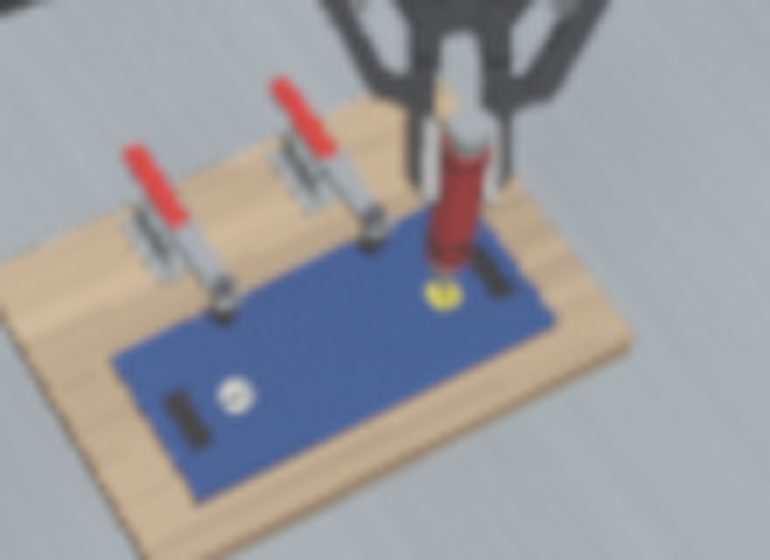

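Yellow was pressed to about 5.7 N, roughly 10 mm of nose travel, with the point on the dot at crop (443,290). Now back to the mat.

```bash
python3 - <<'E'
from h import *
G=json.load(open('grasp.json')); e=np.array(G['eef']); Rs=slant(rad(90),rad(45),1)
p,Rt=tool_for([520,-250,150],-120); movel(p,max_speed=150)
movep(e+[0,0,150],Rs); movel(e+[0,0,25],max_speed=120); wait(.2); s=read_state(); print(s['qpos'].round(2),s['ft_force'],s['time'])
snap('side','side8'); im=cv2.imread('pics/side8.png')[180:280,180:320]; cv2.imwrite('pics/side8c.png',cv2.resize(im,None,fx=5,fy=5,interpolation=cv2.INTER_CUBIC))
f0=s['ft_force']
movel(e+[0,0,6],max_speed=60)
for dz in np.arange(5,-1.6,-.5):
    g=movel(e+[0,0,dz],max_speed=20,guard=6); wait(.05); s=read_state(); print(dz,g,(s['ft_force']-f0).round(1),s['torque'].round(2))
    if g or s['ft_force'][2]-f0[2]>4: break
E
```

```text
[ 0.13  0.91  0.31  1.92 -1.13  1.13  1.3 ] [-0.13384478 -0.04337287 -1.6958376 ] 39.2917
5.0 False [ 0.4 -0.4  0.3] [-1.02  0.05 -0.  ]
4.5 False [ 0.2 -0.1  0.1] [-1.   -0.05  0.03]
4.0 False [-0.5  0.  -0.2] [-1.02  0.02 -0.05]
3.5 False [0.4 0.3 0.2] [-1.01  0.05  0.01]
3.0 False [-0.2  0.7  0.3] [-0.97 -0.02  0.02]
2.5 False [ 0.1  0.1 -0.3] [-1.    0.01 -0.04]
2.0 False [-0.  -0.3  0.3] [-1.06  0.02 -0.02]
1.5 False [-0.9  0.1 -0.3] [-1.03 -0.03  0.05]
1.0 False [ 0.  -0.1  0. ] [-1.03  0.01  0.01]
0.5 False [0.1 0.1 0.3] [-1.09 -0.   -0.  ]
0.0 False [0.9 0.2 1.4] [-0.9   0.02 -0.01]
-0.5 False [-0.2 -3.5  8.6] [0.1  0.27 0.26]
```

View pics/side8c.png

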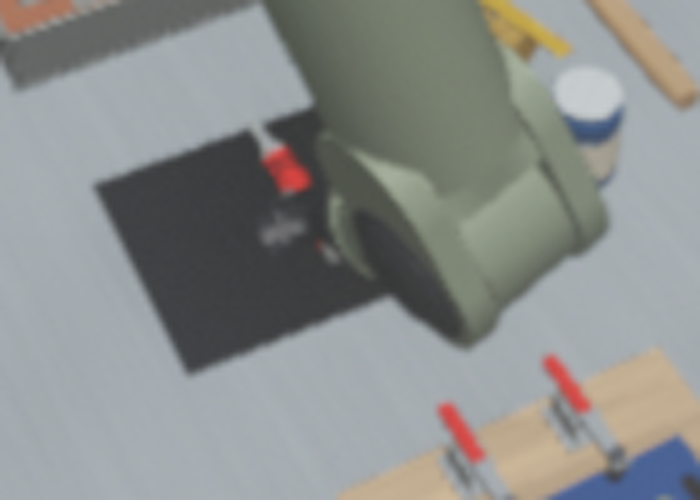

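```bash
python3 - <<'E'
from h import *
open_gripper(); wait(.3); s=read_state(); e=s['eef_pos']; t=s['tool_rot'][:,2]
movel(e-90*t,max_speed=80); movel(e-90*t+[0,0,120],max_speed=150)
movep([430,300,300],slant(rad(90),0,1)); wait(.5); print(read_state()['time'],read_state()['finger_gap'])
snap('side','side9'); c=snap('top','top9')
cv2.imwrite('pics/top9c.png',cv2.resize(c['image'][130:290,130:420],None,fx=2.7,fy=2.7,interpolation=cv2.INTER_CUBIC))
im=cv2.imread('pics/side9.png')[110:310,130:350]; cv2.imwrite('pics/side9c.png',cv2.resize(im,None,fx=2.9,fy=2.9,interpolation=cv2.INTER_CUBIC))
c=load('side9');
for q in ([499,-18.5,13],[499,76.5,13],[499,-70.5,13]): print((proj(c,np.array(q))-[130,110])*2.9)
u,v=blob(c['image'],red,(210,190,270,250)); print(len(u),np.mean([ray(c,a,d,19)[:2] for a,d in zip(u,v)],0))
Q=pts(load('top9')); u,v=blob(load('top9')['image'],red,(250,205,315,250)); print(len(u),Q[v,u].mean(0),np.percentile(Q[v,u,2],[10,50,90]))
E
```

```text
48.6917 85.40167838035313
[322.62838239 333.83269037]
[289.06408745 283.60371258]
[342.1067096  362.98201309]
82 [498.60656776 -12.29496232]
148 [496.1643368  -13.29982474  40.73482096] [17.23852078 22.43994856 26.99626704]
```

View pics/top9c.png

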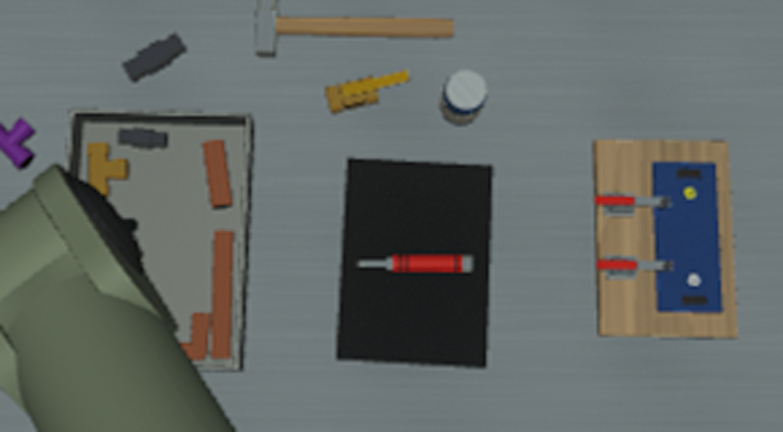

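View pics/side9c.png

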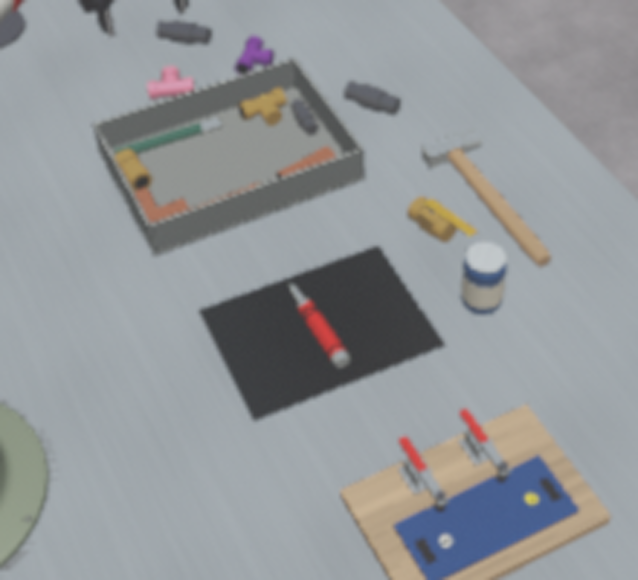

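The punch lies flat on the mat (side-crop (322,330)), matching its first placement. All the scrap is still in the crate, and the tin, valve and hammer are where they were. I hand the job in.

```bash
python3 - <<'E'
from h import *
finish_job()
E
```

```text
the job is handed in; nothing more can be done
```

The job is done and handed in at about 49 s of the 70 s allowed; no verdict came back, so the results below are my own checks.

**What I did:**
- I gripped the punch from above, lifted it out of the crate and laid it flat on the mat.
- After letting go, I took it again at a 45° slant and turned it upright, point down.
- I pressed it on the white mark, then the yellow mark, laid it back on the mat, let go and backed the arm away.

**Presses:**
- **White:** the nose went in to its hard stop (12 mm), with the force jumping to 10.8 N.
- **Yellow:** I stopped at about 5.7 N, roughly 10 mm of nose travel judging by the spring and the descent.
- **Position:** before each press the side camera showed the tip over the dot, within about 1 pixel of the predicted spot.

**Last checks:** the final pictures show the punch flat on the mat within about 1 mm of where it was first laid. The scrap is all in the crate, and the tin, valve and hammer look unmoved; I judged those by eye.

**Disagreements:**
- My estimates of where the punch lies along its own axis differed by up to about 5 mm between picture features. I allowed for that by stopping the presses on force.
- Force readings were noisy by about 1 N.
- The gripper reported an 18 mm gap on the 20 mm grip throughout, but the hold stayed firm.

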